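# Show the drilled can to the inspection camera

### The arm

A 6-joint arm with a two-finger parallel gripper is mounted at the origin on the work surface. World frame = base frame: x ahead of the robot, y to its left, z up, the work surface at z = 0. Lengths are in m, angles in rad, forces in N, time in s.
With the tool pointing down it reaches from about 0.35 to 0.95 m from the base axis. Payload 17.4 kg.
Tool frame: the origin (TCP) lies at the very end of the fingers, on their centre line; the grasp point (between the pads) lies 19 mm behind it; x points along the fingers, z is the direction in which the jaws open and shut, and the axes are right-handed (so a half turn about x gives the same grasp; the last joint's range is limited). The gripper opens to 93 mm and grips with 3 to 60 N. Pads are 15 mm wide; open, the fingers measure 128 mm over their backs; the gripper's body (75 mm by 188 mm) begins 65 mm behind the grasp point.
Start: joints at [-1.384, 0.116, 1.442, -0, 1.584, -0.038], TCP at [0.15, -0.658, 0.219] pointing down, gripper open.
Joint ranges: [-2.83, 2.83], [-0.83, 2.19], [0.07, 2.5], [-1.14, 4.28], [0.01, 3], [-2.97, 2.97]. Speed limits (rad/s): [1.89, 1.89, 2.22, 3.14, 3.14, 3.14].

### API

Orientations are given as a rotation vector (axis times angle).
In Python, from bench import bot gives the robot as it stands. The module is installed in compiled form; this text tells all that it offers.
- The arm moves only by the tool jog_arm, never from a script. Its argument "motion" is a list of rows, each a list of 3 entries, a list of its own where there are three numbers: the turn, a rotation vector about the tool's x, y, z in degrees, then the shift along the tool's x, y, z in m, then the opening, from 0 (shut) to 1 (fully open). A call has 1 to 12 rows; each row is the pose to reach, as a shift and turn from the pose measured when the call began, along the tool's axes at that moment; what a row does not reach only later rows make up. A row lasts 1/12 s, in which the tool goes at most 41.7 mm and 7.16 degrees, less where a joint would pass 70% of its speed; a pose out of reach is approached as far as the arm can. A call with a gripper value outside its range is refused whole. The fingers move at their own pace and stop on an object; the grip force is fixed at half the most. Time passes only in rows, so rows that repeat a pose let the fingers close. It gives the time, the measured TCP pose, the force and the opening at its end, in the units of the state.
- bot.get_state(): the state, without advancing time (a new reading comes with each control period).
- bot.camera(name): name is "side" or "top" or "wrist"; returns (picture, depth): 400x640x3 uint8, red, green, blue; 400x640 float32, m along the optical axis (not along the pixel's ray), 0 where there is no reading.
- bot.camera_params(name): a dict with "fx", "fy", "cx", "cy" (pixels), "k1" (the pictures are not rectified: a ray, as slopes to the right and down, at radius r is drawn at 1 + k1 r^2 times it, then the intrinsics apply), "rvec" (rotation vector, rad) and "tvec" (3), from world to camera coordinates, as OpenCV has them; the wrist camera has in their place "mount" (4x4, takes a point from camera to tool coordinates, whose origin is the TCP and whose axes are the tool frame's). Camera axes: x right, y down, z forward; pixel columns grow to the right and rows downward; lengths in m; the calibration is good to about 2 mm. A picture is of the moment at which its call begins: read the wrist's pose just before it. camera_params takes no time and is no camera call.
- bot.sign_off(): hands the job in, once; it reports no verdict.
The state is a dict: "time_s": time; "joints": joint angles; "qd": joint speeds; "effort": joint torques, N m; "eef_pos": TCP position; "ee_rot": TCP orientation; "ft_force": force on the tool from outside, world axes, zero at the start; "wrist_torque": the same for the moment, N m; "finger_gap": finger opening in m.
Only numpy, scipy, OpenCV 4.12 (cv2) and the standard library are available. Lean on these libraries where they do the work, as an engineer would, in place of code of your own. Each camera call takes 0.05 s, during which the arm holds its last target.

### The job

Wake the inspection camera with its three keys, pressing each fully down and letting it come up again before the next: first the round key, then the square one, then the long narrow one. Then take the can out of the open bench clamp and hold it up level in the air with its drilled base facing the lens squarely, centred on the lens at lens height and with the base 10 cm in front of it. Finish while still holding it there, still and touching nothing but your gripper; leave the other things on the bench where they are and do not bump the camera.

Things in the scene. Friction and masses are not known exactly. Their poses are not given: they have to be found in the camera images.
- can_mid (a point): the work: bare aluminium can, 53 mm diameter, 115 mm long, about 30 g, lying level in the bench clamp with its axis 80 mm above the bench; this point is its centre. Its x axis runs along the can towards the drilled base. The middle 70 mm of its length is free on both sides and below for fingers (base plate of the clamp 18 mm high, below)
- can_base (a point): centre of the can's drilled base (flat closed end with five dark holes in a ring), 57.5 mm from the can's centre along its x axis; the other end shows a dark mouth
- clamp: bolted bench clamp, grey base plate 250 x 110 mm, two V saddles 42 mm either side of its middle carry the can from below; upright end jaws 58 mm high stand open, 7 mm clear of the can's ends (their inner faces 65 mm from the middle), so the can lifts straight up; red-gripped lever at its -x end, up to 90 mm high, needs no handling. Origin at the middle of the clamp, on the bench; x along the can, towards the drilled base
- lens (a point): centre of the front glass of the inspection camera (white box 75 x 58 x 58 mm on a column at the back of the bench, black barrel 44 mm diameter). The lens looks level along this frame's -x axis (towards the robot); y is level across, z up. Its height differs from time to time, 150 to 230 mm above the bench
- camera: the same camera, its box and its column, which stands in a round steel foot of 110 mm diameter; origin 54.5 mm behind and 170 mm below the lens; axes as the lens's
- key_round_top (a point): round key, cap 32 mm in diameter, 18 mm tall: plastic key cap on its own grey box (56 x 58 mm, top 38 mm above the bench); this point is the centre of the cap's top, 51 mm above the bench with the key up. The three boxes stand in a row 70 mm apart on a steel plate on the left of the bench, in any order. The cap's y axis runs along the row. A raised grey strip runs behind the boxes, lower than they are
- key_square_top (a point): square key, cap 30 x 30 mm: otherwise as the round one
- key_bar_top (a point): long narrow key, cap 14 x 48 mm, its length along the row: otherwise as the round one
- key_round (a joint): travel of the round key in m: 0 up, 0.006 fully down; springs back by itself, about 5 N when fully down
- key_square (a joint): travel of the square key in m: 0 up, 0.006 fully down; springs back by itself, about 5 N when fully down
- key_bar (a joint): travel of the long narrow key in m: 0 up, 0.006 fully down; springs back by itself, about 5 N when fully down
- empty_a: loose empty can standing upright, the same kind as the one in the clamp (53 mm diameter, 115 mm tall), leave alone; origin at the centre of its underside
- empty_b: loose empty can standing upright, the same kind as the one in the clamp (53 mm diameter, 115 mm tall), leave alone; origin at the centre of its underside
- empty_c: loose empty can standing upright, the same kind as the one in the clamp (53 mm diameter, 115 mm tall), leave alone; origin at the centre of its underside
- mug: white ceramic mug, 80 mm diameter, 95 mm tall, handle at its +y, leave alone; origin at the centre of its underside
- wrench: open-ended wrench 180 mm long lying on the bench, leave alone; origin on its underside, x along it
- pot: terracotta pot, 124 mm diameter, 105 mm tall, leave alone; origin at the centre of its underside
Not all that is in view belongs to the job. Leave any orange or purple look-alike of the part that bears can_mid alone.

How it is judged:
By the outcome, as a careful person would: the job done as asked, in the order asked, and still so for the second after the job is handed in, while the arm keeps its last pose, push and grip.
It also fails if it takes over 58 s, if anything falls off the work surface, if the arm or the gripper's body presses on something with over 40 N, if the wrist force passes 120 N, or if a joint passes its speed limit or range.

## Working session

There is one attempt and no reset: what is moved stays moved. The work goes in short steps, Python scripts to look and compute and a tool call to move; the robot and the scene stay as the last step left them, time stands still between calls to the robot, and variables do not carry over. Pictures are saved under pics/ and viewed, and the job is handed in when it is done.

Besides the shell and the picture viewer there is one more tool, called after "Call:" as name(argument=value, ...), one argument or row to a line, values as JSON. jog_arm: Moves the arm, as the interface text tells. Its arguments: {"type":"object","properties":{"motion":{"type":"array","items":{"type":"array"}}},"required":["motion"]}

```bash
ls; mkdir -p pics
cat > h.py <<'E'
import numpy as np, cv2
from scipy.spatial.transform import Rotation as R
from bench import bot
np.set_printoptions(precision=4,suppress=True)
def save(n,f,img): cv2.imwrite(f'pics/{f}.png',cv2.cvtColor(img,cv2.COLOR_RGB2BGR))
E
python3 - <<'E'
from h import *
s=bot.get_state(); print(s)
for n in ["side","top","wrist"]:
    p,d=bot.camera(n); save(n,n+'0',p); np.savez(f'{n}0.npz',p=p,d=d)
    print(n,bot.camera_params(n), (d>0).mean())
E
```

```text
pics
{'time_s': 0.0, 'joints': array([-1.3838,  0.1165,  1.4423,  0.    ,  1.584 , -0.0378]), 'qd': array([ 0.0016, -0.001 , -0.0012,  0.0008,  0.0019,  0.0002]), 'effort': array([ -0.0003, -72.1278, -62.2603,   0.0778,   0.0238,  -0.0001]), 'eef_pos': array([ 0.1504, -0.6578,  0.2179]), 'ee_rot': array([ 1.0428,  1.3081, -1.0415]), 'ft_force': array([-0.2376,  1.0659, -0.4964]), 'wrist_torque': array([ 0.0047,  0.0077, -0.0222]), 'finger_gap': 0.09274848302879364}
side {'fx': 467.1658982362124, 'fy': 467.1658982362124, 'cx': 332.32445707078614, 'cy': 194.65617789127901, 'k1': -0.09737812230353667, 'rvec': array([2.4658, 0.0007, 0.023 ]), 'tvec': array([-0.5126,  0.0705,  1.4468])} 0.9961796875
top {'fx': 471.71461512605214, 'fy': 471.71461512605214, 'cx': 316.7223139918244, 'cy': 203.43813824378282, 'k1': -0.05573968121480792, 'rvec': array([ 2.1936, -2.1791,  0.0611]), 'tvec': array([-0.0223,  0.5519,  1.5231])} 0.9959921875
wrist {'fx': 308.32915779321286, 'fy': 308.32915779321286, 'cx': 321.8524073798657, 'cy': 200.21157486763892, 'k1': -0.05304702120811421, 'mount': array([[ 0.0004, -0.2724,  0.9622, -0.1663],
       [-0.0004, -0.9622, -0.2724,  0.0751],
       [ 1.    , -0.0003, -0.0005,  0.0006],
       [ 0.    ,  0.    ,  0.    ,  1.    ]])} 0.9960078125
```

View pics/side0.png

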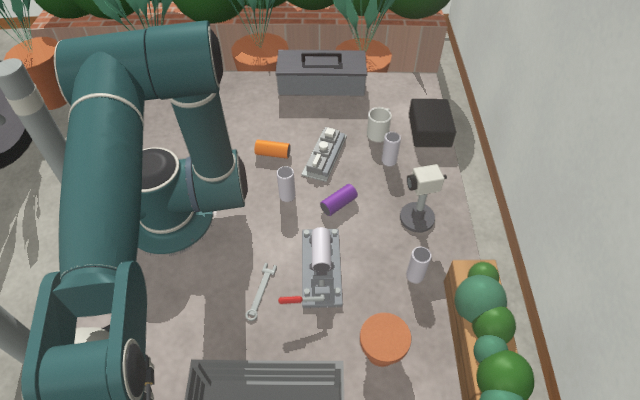

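View pics/top0.png

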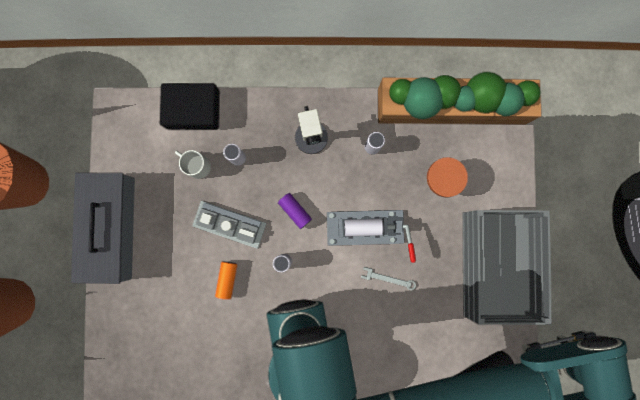

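View pics/wrist0.png

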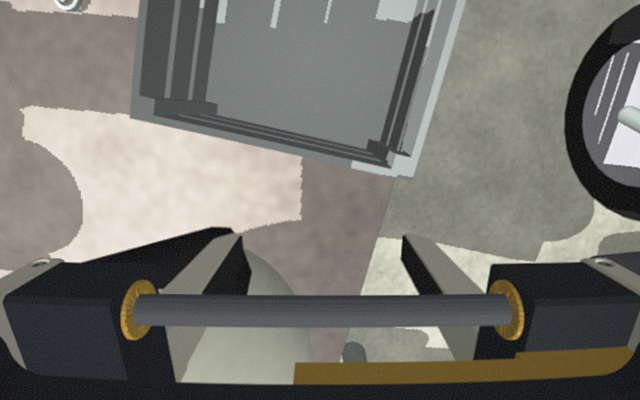

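```bash
cat >> h.py <<'E'
def cam(n,s=None):
    c=bot.camera_params(n); K=np.array([[c['fx'],0,c['cx']],[0,c['fy'],c['cy']],[0,0,1]]);dist=np.array([c['k1'],0,0,0,0.])
    if 'mount' in c:
        T=np.eye(4);T[:3,:3]=R.from_rotvec(s['ee_rot']).as_matrix();T[:3,3]=s['eef_pos']; T=T@c['mount']
    else:
        T=np.eye(4);Rm=R.from_rotvec(c['rvec']).as_matrix();T[:3,:3]=Rm.T;T[:3,3]=-Rm.T@c['tvec']
    return K,dist,T
def rays(C,uv):
    K,dist,T=C
    n=cv2.undistortPoints(np.asarray(uv,float).reshape(-1,1,2),K,dist).reshape(-1,2)
    v=np.c_[n,np.ones(len(n))]
    return T[:3,3],v@T[:3,:3].T   # depth along axis = multiplier
def onz(C,uv,z):
    o,v=rays(C,uv); return o+v*((z-o[2])/v[:,2])[:,None]
def cloud(C,d):
    vv,uu=np.mgrid[:d.shape[0],:d.shape[1]]
    o,v=rays(C,np.c_[uu.ravel(),vv.ravel()])
    return (o+v*d.ravel()[:,None]).reshape(*d.shape,3)
def proj(C,P):
    K,dist,T=C; Ti=np.linalg.inv(T)
    return cv2.projectPoints(np.asarray(P,float).reshape(-1,1,3),cv2.Rodrigues(Ti[:3,:3])[0],Ti[:3,3],K,dist)[0].reshape(-1,2)
E
python3 - <<'E'
from h import *
for n,(x0,y0,x1,y1) in dict(top=(170,80,420,280),side=(250,90,470,310)).items():
    z=np.load(n+'0.npz'); save(n,n+'0c',cv2.resize(z['p'][y0:y1,x0:x1],None,fx=3 if n=='top' else 2.7,fy=3 if n=='top' else 2.7,interpolation=cv2.INTER_CUBIC))
    C=cam(n); X=cloud(C,z['d']); print(C[2])
    if n=='top':
        for uv in [(205,218),(226,226),(246,233),(365,228),(309,122),(310,140),(300,200),(280,265),(230,250),(313,150)]:
            print(uv,X[uv[1],uv[0]])
E
```

```text
[[ 0.0068 -0.998   0.0625  0.4557]
 [-1.     -0.0064  0.0069 -0.0293]
 [-0.0065 -0.0626 -0.998   1.5545]
 [ 0.      0.      0.      1.    ]]
(205, 218) [0.501  0.3391 0.0489]
(226, 226) [0.4759 0.2713 0.0468]
(246, 233) [0.4541 0.2052 0.056 ]
(365, 228) [ 0.472  -0.168   0.1045]
(309, 122) [0.7764 0.004  0.2076]
(310, 140) [0.7242 0.0008 0.2045]
(300, 200) [ 0.5642  0.0368 -0.0001]
(280, 265) [0.3576 0.0913 0.1117]
(230, 250) [0.3979 0.2651 0.0049]
(313, 150) [ 0.7282 -0.0052  0.0172]
[[ 0.9998  0.0063  0.0164  0.4883]
 [-0.0053 -0.7803  0.6254 -0.8525]
 [ 0.0168 -0.6254 -0.7802  1.1814]
 [ 0.      0.      0.      1.    ]]
```

View pics/top0c.png

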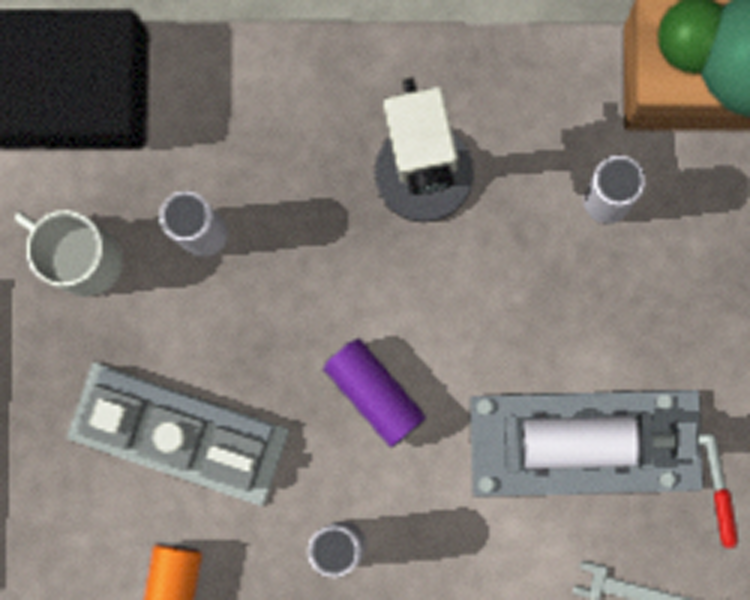

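View pics/side0c.png

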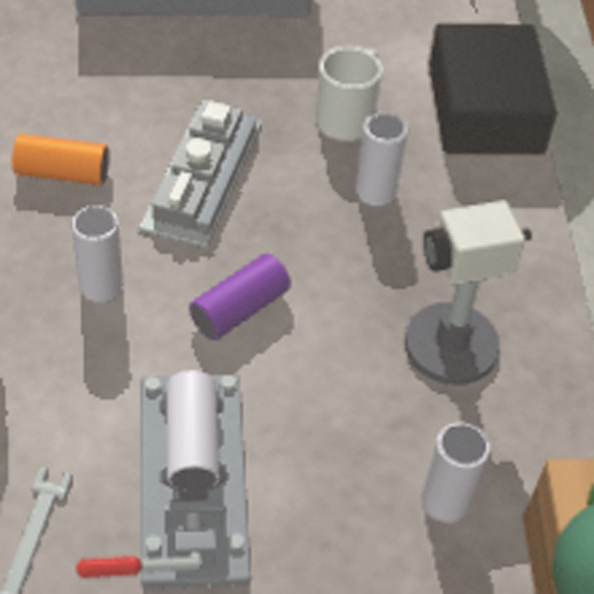

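Run:
```python
from h import *
for n in ['top','side']:
    z=np.load(n+'0.npz');p,d=z['p'],z['d'];C=cam(n);X=cloud(C,d)
    hsv=cv2.cvtColor(p,cv2.COLOR_RGB2HSV)
    print(n)
    # key caps
    reg=(X[...,0]>.38)&(X[...,0]<.58)&(X[...,1]>.15)&(X[...,1]<.4)
    m=(reg&(hsv[...,2]>185)&(X[...,2]>.035)).astype(np.uint8)
    k,l,st,ce=cv2.connectedComponentsWithStats(m)
    for i in range(1,k):
        if st[i,4]>15:
            r=cv2.minAreaRect(np.argwhere(l==i)[:,::-1].astype(np.float32))
            print('cap',ce[i],st[i,4],r,onz(C,[ce[i]],.051)[0],'z',np.median(X[l==i][:,2]))
    # can
    reg=(X[...,0]>.42)&(X[...,0]<.53)&(X[...,1]>-.25)&(X[...,1]<-.09)
    m=(reg&(X[...,2]>.085)).astype(np.uint8)
    k,l,st,ce=cv2.connectedComponentsWithStats(m)
    for i in range(1,k):
        if st[i,4]>30:
            q=X[l==i]; print('can',ce[i],st[i],q.min(0),q.max(0),q.mean(0)); 
            r=cv2.minAreaRect(q[:,:2].astype(np.float32)); print(r)
    reg=(X[...,0]>.6)&(X[...,0]<.9)&(X[...,1]>-.06)&(X[...,1]<.06)&(X[...,2]>.12)
    q=X[reg]; print('cam',q.min(0),q.max(0),len(q))
    w=reg&(hsv[...,2]>150)&(X[...,2]>(.195 if n=='top' else .12)); q=X[w]; r=cv2.minAreaRect(q[:,:2].astype(np.float32)); print(r,np.percentile(q[:,2],[5,50,95]))
    w=reg&(hsv[...,2]<90); q=X[w]; print('dark',q.min(0),q.max(0),q.mean(0))
```

```text
top
cap [205.0357 218.381 ] 84 ((205.05003356933594, 218.35000610351562), (9.17060375213623, 8.854375839233398), 18.43494987487793) [0.4997 0.3385 0.051 ] z 0.05070036770348574
cap [225.2667 225.44  ] 75 ((225.2000274658203, 225.4000244140625), (8.944271087646484, 8.9442720413208), 63.43495178222656) [0.4776 0.2729 0.051 ] z 0.05050101089268044
cap [245.8923 232.4615] 65 ((245.85003662109375, 232.45001220703125), (14.546477317810059, 4.110960960388184), 18.434947967529297) [0.4558 0.2064 0.051 ] z 0.051108985547315466
can [363.5401 227.1314] [345 219  38  17 624] [ 0.4501 -0.2218  0.0851] [ 0.5004 -0.1062  0.1153] [ 0.4747 -0.1638  0.1011]
((0.47530657052993774, -0.1640578806400299), (0.04973362013697624, 0.11562807857990265), 0.3440220057964325)
cam [ 0.7167 -0.031   0.1619] [0.8291 0.0377 0.2221] 672
((0.7742891311645508, 0.0028423182666301727), (0.07511962950229645, 0.057909708470106125), 13.001921653747559) [0.208  0.213  0.2176]
dark [ 0.7167 -0.0282  0.1619] [0.8291 0.0196 0.2114] [ 0.7389 -0.0047  0.1954]
side
cap [327.8025 131.1728] 81 ((327.7000427246094, 132.60000610351562)
[... 255 characters left out ...]
] z 0.049292335328522174
cap [313.4409 159.2366] 93 ((313.4000244140625, 159.20001220703125), (8.049844741821289, 15.20526123046875), 26.56505012512207) [0.4505 0.203  0.051 ] z 0.043072099375090156
can [320.8729 247.3436] [312 227  20  41 716] [ 0.4535 -0.2244  0.0852] [ 0.5065 -0.104   0.1114] [ 0.4789 -0.1701  0.1014]
((0.4798346161842346, -0.16415554285049438), (0.051108162850141525, 0.1201290413737297), 1.3356959819793701)
cam [ 0.7209 -0.0358  0.1205] [0.8331 0.04   0.221 ] 887
((0.7820993065834045, 0.003588840365409851), (0.08586530387401581, 0.06338443607091904), 13.396628379821777) [0.169  0.2132 0.2174]
dark [ 0.7209 -0.0316  0.1687] [0.8331 0.017  0.2098] [ 0.7373 -0.0143  0.1955]
```

```bash
cat >> h.py <<'E'
def down(zyaw):  # tool x down, z at heading zyaw deg
    a=np.radians(zyaw); z=np.array([np.cos(a),np.sin(a),0]);x=np.array([0,0,-1.]);y=np.cross(z,x)
    return np.c_[x,y,z]
def rel(s,P,Rt):
    R0=R.from_rotvec(s['ee_rot']).as_matrix()
    return np.degrees(R.from_matrix(R0.T@Rt).as_rotvec()).round(2), (R0.T@(np.asarray(P)-s['eef_pos'])).round(4)
E
python3 - <<'E'
from h import *
s=bot.get_state();print(R.from_rotvec(s['ee_rot']).as_matrix())
for P,a in [((.5,-.35,.28),-90+0),((.57,.0,.28),-20),((.4776,.2729,.13),71.6),((.4776,.2729,.13),71.6-180)]: print(P,a,rel(s,P,down(a)))
E
```

```text
[[-0.0002  0.9748  0.2229]
 [ 0.0009  0.2229 -0.9748]
 [-1.      0.     -0.0009]]
(0.5, -0.35, 0.28) -90 (array([12.88, -0.05,  0.  ]), array([-0.0617,  0.4094, -0.2223]))
(0.57, 0.0, 0.28) -20 (array([-57.12,  -0.05,  -0.03]), array([-0.0614,  0.5557, -0.5479]))
(0.4776, 0.2729, 0.13) 71.6 (array([-148.72,   -0.02,   -0.07]), array([ 0.0888,  0.5264, -0.8343]))
(0.4776, 0.2729, 0.13) -108.4 (array([31.28, -0.05,  0.01]), array([ 0.0888,  0.5264, -0.8343]))
```

Call:
jog_arm(
  motion=[
    [[-60,0,0],[-0.062,0.42,-0.27],0],
    [[-60,0,0],[-0.062,0.42,-0.27],0],
    [[-60,0,0],[-0.062,0.42,-0.27],0],
    [[-60,0,0],[-0.062,0.42,-0.27],0],
    [[-60,0,0],[-0.062,0.42,-0.27],0],
    [[-60,0,0],[-0.062,0.42,-0.27],0],
    [[-60,0,0],[-0.062,0.42,-0.27],0],
    [[-60,0,0],[-0.062,0.42,-0.27],0],
    [[-60,0,0],[-0.062,0.42,-0.27],0],
    [[-60,0,0],[-0.062,0.42,-0.27],0],
    [[-60,0,0],[-0.062,0.42,-0.27],0],
    [[-60,0,0],[-0.062,0.42,-0.27],0],
  ],
)

```text
time_s: 1.15
eef_pos: [0.4985, -0.3015, 0.2802]
ee_rot: [0.235, 1.558, -0.234]
ft_force: [0.2, -1.1, 0.7]
finger_gap: 0.0176
```

Run:
```python
from h import *
s=bot.get_state();print(s['eef_pos'],s['joints'],s['ft_force'],s['finger_gap'])
for P,a in [((.5,.15,.28),50),((.4776,.2729,.13),71.6)]: print(P,a,rel(s,P,down(a)))
```

```text
[ 0.4985 -0.3015  0.2802] [-0.588  -0.0944  1.555   0.0006  1.6815 -0.2892] [ 0.2449 -1.1404  0.6922] 0.01759309912279414
(0.5, 0.15, 0.28) 50 (array([-67.12,   0.01,  -0.05]), array([ 0.0005,  0.4319, -0.1315]))
(0.4776, 0.2729, 0.13) 71.6 (array([-88.72,   0.01,  -0.05]), array([ 0.1506,  0.5427, -0.189 ]))
```

Call:
jog_arm(
  motion=[
    [[-67,0,0],[0,0.432,-0.132],0],
    [[-67,0,0],[0,0.432,-0.132],0],
    [[-67,0,0],[0,0.432,-0.132],0],
    [[-67,0,0],[0,0.432,-0.132],0],
    [[-67,0,0],[0,0.432,-0.132],0],
    [[-67,0,0],[0,0.432,-0.132],0],
    [[-67,0,0],[0,0.432,-0.132],0],
    [[-67,0,0],[0,0.432,-0.132],0],
    [[-67,0,0],[0,0.432,-0.132],0],
    [[-67,0,0],[0,0.432,-0.132],0],
    [[-67,0,0],[0,0.432,-0.132],0],
    [[-67,0,0],[0,0.432,-0.132],0],
  ],
)

```text
time_s: 2.15
eef_pos: [0.4988, 0.1553, 0.2801]
ee_rot: [-0.682, 1.461, 0.685]
ft_force: [0.5, -0.6, 0.9]
finger_gap: 0.0001
```

Run:
```python
from h import *
s=bot.get_state();print(s['eef_pos'],s['joints'],s['ft_force'],s['finger_gap'])
p,d=bot.camera('wrist');save('','wrist1',p);np.savez('wrist1.npz',p=p,d=d,s=np.r_[s['eef_pos'],s['ee_rot']])
C=cam('wrist',s)
print(proj(C,[(.4997,.3385,.051),(.4776,.2729,.051),(.4558,.2064,.051)]))
for P,a in [((.4776,.2729,.13),71.6)]: print(P,a,rel(s,P,down(a)))
```

```text
[0.4988 0.1553 0.2801] [ 0.2518 -0.2276  1.6727  0.0021  1.6969 -0.6233] [ 0.5173 -0.587   0.9414] 0.0001486006459465955
[[438.0746  79.541 ]
 [384.5386 100.341 ]
 [331.5694 121.7164]]
(0.4776, 0.2729, 0.13) 71.6 (array([-21.45,   0.07,  -0.1 ]), array([0.1503, 0.0913, 0.0766]))
```

View pics/wrist1.png

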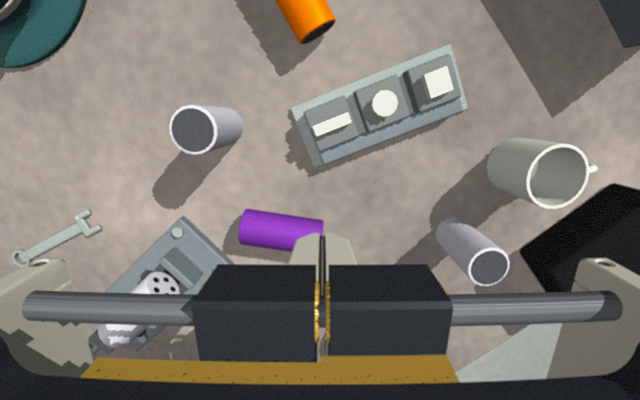

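Run:
```python
from h import *
z=np.load('wrist1.npz');p=z['p'];s=dict(eef_pos=z['s'][:3],ee_rot=z['s'][3:]);C=cam('wrist',s)
hsv=cv2.cvtColor(p,cv2.COLOR_RGB2HSV);X=cloud(C,z['d'])
m=((hsv[...,2]>200)&(X[...,2]>.04));m[:50]=0;m[150:]=0;m[:,:300]=0;m[:,470:]=0
k,l,st,ce=cv2.connectedComponentsWithStats(m.astype(np.uint8))
for i in range(1,k):
    if st[i,4]>15:print(ce[i],st[i,4],onz(C,[ce[i]],.051),cv2.minAreaRect(np.argwhere(l==i)[:,::-1].astype(np.float32)),np.median(X[l==i][:,2]))
```

```text
[438.6594  81.4975] 593 [[0.502  0.3378 0.051 ]] ((438.60003662109375, 81.30000305175781), (25.61444854736328, 24.981990814208984), 71.56504821777344) 0.0513326767961203
[384.6628 102.768 ] 513 [[0.48   0.2713 0.051 ]] ((384.54998779296875, 102.85000610351562), (24.349536895751953, 25.298221588134766), 18.43494987487793) 0.0512254180669518
[331.6445 123.6682] 422 [[0.4577 0.205  0.051 ]] ((331.5689392089844, 123.67243194580078), (10.956024169921875, 38.067543029785156), 68.19859313964844) 0.051240159504985894
```

Run:
```python
from h import *
s=bot.get_state()
print(rel(s,(.479,.272,.065),down(71.6)))
```

```text
(array([-21.48,   0.02,  -0.07]), array([0.2152, 0.0914, 0.0785]))
```

Call:
jog_arm(
  motion=[
    [[-21.5,0,0],[0.1,0.091,0.0785],0],
    [[-21.5,0,0],[0.1,0.091,0.0785],0],
    [[-21.5,0,0],[0.1,0.091,0.0785],0],
    [[-21.5,0,0],[0.1,0.091,0.0785],0],
    [[-21.5,0,0],[0.14,0.091,0.0785],0],
    [[-21.5,0,0],[0.18,0.091,0.0785],0],
    [[-21.5,0,0],[0.215,0.091,0.0785],0],
    [[-21.5,0,0],[0.215,0.091,0.0785],0],
    [[-21.5,0,0],[0.215,0.091,0.0785],0],
    [[-21.5,0,0],[0.215,0.091,0.0785],0],
  ],
)

```text
time_s: 3.03
eef_pos: [0.4804, 0.2715, 0.0677]
ee_rot: [-0.968, 1.342, 0.97]
ft_force: [0.3, 0.1, 1.0]
finger_gap: 0.0001
```

Run:
```python
from h import *
s=bot.get_state();print(s['ft_force'],s['eef_pos'],rel(s,(.479,.272,.045),down(71.6)))
```

```text
[0.2533 0.0834 1.0434] [0.4804 0.2715 0.0677] (array([-0.03,  0.11,  0.02]), array([ 0.0227,  0.0015, -0.0001]))
```

Call:
jog_arm(
  motion=[
    [[0,0,0],[0.01,0.001,0],0],
    [[0,0,0],[0.015,0.001,0],0],
    [[0,0,0],[0.018,0.001,0],0],
    [[0,0,0],[0.02,0.001,0],0],
    [[0,0,0],[0.0215,0.001,0],0],
    [[0,0,0],[0.0215,0.001,0],0],
    [[0,0,0],[0.0215,0.001,0],0],
  ],
)

```text
time_s: 3.62
eef_pos: [0.4798, 0.272, 0.0466]
ee_rot: [-0.968, 1.342, 0.969]
ft_force: [1.8, -1.1, 3.9]
finger_gap: 0.0004
```

Call:
jog_arm(
  motion=[
    [[0,0,0],[0.001,0,0],0],
    [[0,0,0],[0.002,0,0],0],
    [[0,0,0],[0.0025,0,0],0],
    [[0,0,0],[0.0025,0,0],0],
    [[0,0,0],[0.0025,0,0],0],
  ],
)

```text
time_s: 4.03
eef_pos: [0.4799, 0.272, 0.0449]
ee_rot: [-0.969, 1.341, 0.969]
ft_force: [-2.7, -3.2, 13.0]
finger_gap: 0.0006
```

Call:
jog_arm(
  motion=[
    [[0,0,0],[-0.01,0,0],0],
    [[0,0,0],[-0.025,0,0],0],
    [[0,0,0],[-0.025,0,0],0],
    [[0,0,0],[-0.025,0,0],0],
    [[0,0,0],[-0.025,0,0.035],0],
    [[0,0,0],[-0.025,0,0.07],0],
    [[0,0,0],[-0.025,0,0.07],0],
    [[0,0,0],[-0.025,0,0.07],0],
    [[0,0,0],[-0.025,0,0.07],0],
  ],
)

```text
time_s: 4.78
eef_pos: [0.5014, 0.338, 0.0689]
ee_rot: [-0.969, 1.343, 0.97]
ft_force: [-0.5, 0.4, 0.3]
finger_gap: 0.0006
```

Run:
```python
from h import *
s=bot.get_state();print(s['ft_force'],s['eef_pos'],rel(s,(.501,.338,.0445),down(71.6)))
p,d=bot.camera('wrist');save('','wrist2',p)
C=cam('top');X=cloud(C,bot.camera('top')[1]);print([X[v,u] for u,v in [(225,225),(226,226),(224,225)]])
```

```text
[-0.542   0.3974  0.2839] [0.5014 0.338  0.0689] (array([0.01, 0.06, 0.01]), array([ 0.0244,  0.0004, -0.0001]))
[array([0.479 , 0.2736, 0.0518]), array([0.4758, 0.2695, 0.056 ]), array([0.4767, 0.2471, 0.1979])]
```

View pics/wrist2.png

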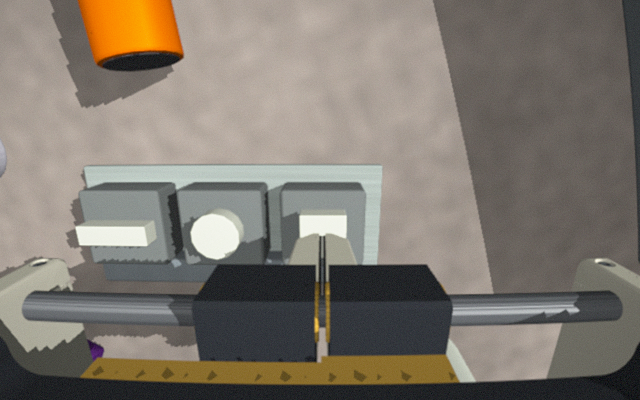

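Call:
jog_arm(
  motion=[
    [[0,0,0],[0.01,0,0],0],
    [[0,0,0],[0.015,0,0],0],
    [[0,0,0],[0.02,0,0],0],
    [[0,0,0],[0.0225,0,0],0],
    [[0,0,0],[0.024,0,0],0],
    [[0,0,0],[0.025,0,0],0],
    [[0,0,0],[0.025,0,0],0],
    [[0,0,0],[0.025,0,0],0],
  ],
)

```text
time_s: 5.55
eef_pos: [0.5017, 0.3374, 0.0451]
ee_rot: [-0.968, 1.343, 0.969]
ft_force: [-4.3, -3.5, 6.6]
finger_gap: 0.0005
```

Call:
jog_arm(
  motion=[
    [[0,0,0],[0.001,0,0],0],
    [[0,0,0],[0.0015,0,0],0],
    [[0,0,0],[0.0015,0,0],0],
    [[0,0,0],[0.0015,0,0],0],
  ],
)

```text
time_s: 5.88
eef_pos: [0.5017, 0.3374, 0.0448]
ee_rot: [-0.969, 1.342, 0.969]
ft_force: [-6.2, -5.0, 13.6]
finger_gap: 0.0006
```

Bottomed (13.6 N at 0.0448). Up, then over to the bar: −0.140 along tool z.

Call:
jog_arm(
  motion=[
    [[0,0,0],[-0.01,0,0],0],
    [[0,0,0],[-0.025,0,0],0],
    [[0,0,0],[-0.025,0,0],0],
    [[0,0,0],[-0.025,0,0],0],
    [[0,0,0],[-0.025,0,-0.035],0],
    [[0,0,0],[-0.025,0,-0.07],0],
    [[0,0,0],[-0.025,0,-0.105],0],
    [[0,0,0],[-0.025,0,-0.139],0],
    [[0,0,0],[-0.025,0,-0.139],0],
    [[0,0,0],[-0.025,0,-0.139],0],
    [[0,0,0],[-0.025,0,-0.139],0],
  ],
)

```text
time_s: 6.8
eef_pos: [0.4579, 0.2058, 0.0694]
ee_rot: [-0.968, 1.342, 0.968]
ft_force: [-0.0, 0.1, 0.2]
finger_gap: 0.0002
```

Run:
```python
from h import *
s=bot.get_state();print(s['ft_force'],s['eef_pos'],rel(s,(.457,.2057,.0437),down(71.6)))
p,d=bot.camera('wrist');save('','wrist3',p)
```

```text
[-0.0157  0.1405  0.1656] [0.4579 0.2058 0.0694] (array([-0.08,  0.12,  0.07]), array([ 0.0257,  0.0008, -0.0005]))
```

View pics/wrist3.png

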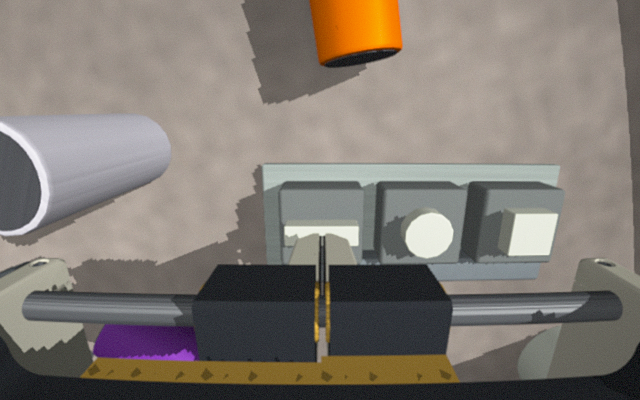

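Call:
jog_arm(
  motion=[
    [[0,0,0],[0.01,0,0],0],
    [[0,0,0],[0.015,0,0],0],
    [[0,0,0],[0.02,0,0],0],
    [[0,0,0],[0.0225,0,0],0],
    [[0,0,0],[0.024,0,0],0],
    [[0,0,0],[0.0255,0,0],0],
    [[0,0,0],[0.0255,0,0],0],
    [[0,0,0],[0.0265,0,0],0],
    [[0,0,0],[0.0265,0,0],0],
  ],
)

```text
time_s: 7.6
eef_pos: [0.458, 0.2067, 0.0443]
ee_rot: [-0.968, 1.342, 0.97]
ft_force: [-13.2, 0.1, 22.3]
finger_gap: 0.0006
```

Call:
jog_arm(
  motion=[
    [[0,0,0],[-0.01,0,0],0],
    [[0,0,0],[-0.04,0,0],0],
    [[0,0,0],[-0.08,0,0],0],
    [[0,0,0],[-0.12,0,0],0],
    [[0,0,0],[-0.16,0,0],0],
    [[0,0,0],[-0.2,0,0],0],
    [[0,0,0],[-0.2,0,0],0],
  ],
)

```text
time_s: 8.18
eef_pos: [0.4593, 0.2069, 0.2526]
ee_rot: [-0.969, 1.332, 0.966]
ft_force: [1.1, -0.6, 1.7]
finger_gap: 0.0004
```

Run:
```python
from h import *
s=bot.get_state();print(s['ft_force'],s['eef_pos'],rel(s,(.44,-.13,.25),down(0)))
p,d=bot.camera('top');save('','top4',p);z=np.load('top0.npz')
# changed?
diff=(np.abs(p.astype(int)-z['p']).max(2)>60); C=cam('top')
```

```text
[ 1.1048 -0.5833  1.7069] [0.4593 0.2069 0.2526] (array([71.58,  0.71,  0.1 ]), array([ 0.0005, -0.0881, -0.3257]))
```

Call:
jog_arm(
  motion=[
    [[71.6,0,0],[0,-0.088,-0.326],1],
    [[71.6,0,0],[0,-0.088,-0.326],1],
    [[71.6,0,0],[0,-0.088,-0.326],1],
    [[71.6,0,0],[0,-0.088,-0.326],1],
    [[71.6,0,0],[0,-0.088,-0.326],1],
    [[71.6,0,0],[0,-0.088,-0.326],1],
    [[71.6,0,0],[0,-0.088,-0.326],1],
    [[71.6,0,0],[0,-0.088,-0.326],1],
    [[71.6,0,0],[0,-0.088,-0.326],1],
    [[71.6,0,0],[0,-0.088,-0.326],1],
    [[71.6,0,0],[0,-0.088,-0.326],1],
    [[71.6,0,0],[0,-0.088,-0.326],1],
  ],
)

```text
time_s: 9.23
eef_pos: [0.4391, -0.1304, 0.2461]
ee_rot: [0.001, 1.565, 0.006]
ft_force: [-1.0, -0.3, 0.4]
finger_gap: 0.076
```

Run:
```python
from h import *
s=bot.get_state();print(s['ft_force'],s['eef_pos'],s['joints'],rel(s,(.475,-.26,.25),down(0)))
```

```text
[-0.9593 -0.3034  0.4373] [ 0.4391 -0.1304  0.2461] [-0.3486 -0.3774  1.8441  0.0065  1.6708 -0.3514] (array([ 0.2 ,  0.35, -0.27]), array([-0.0043, -0.1297,  0.0354]))
```

Call:
jog_arm(
  motion=[
    [[0.2,0.3,-0.3],[-0.004,-0.13,0.036],1],
    [[0.2,0.3,-0.3],[-0.004,-0.13,0.036],1],
    [[0.2,0.3,-0.3],[-0.004,-0.13,0.036],1],
    [[0.2,0.3,-0.3],[-0.004,-0.13,0.036],1],
    [[0.2,0.3,-0.3],[-0.004,-0.13,0.036],1],
    [[0.2,0.3,-0.3],[-0.004,-0.13,0.036],1],
    [[0.2,0.3,-0.3],[-0.004,-0.13,0.036],1],
  ],
)

```text
time_s: 9.82
eef_pos: [0.4755, -0.2589, 0.2496]
ee_rot: [-0.002, 1.57, 0.002]
ft_force: [-0.5, 0.3, 0.4]
finger_gap: 0.0929
```

Run:
```python
from h import *
s=bot.get_state();print(s['ft_force'],s['eef_pos'],s['qd'])
p,d=bot.camera('wrist');save('','wrist5',p);np.savez('wrist5.npz',p=p,d=d,s=np.r_[s['eef_pos'],s['ee_rot']])
C=cam('wrist',s);X=cloud(C,d)
m=(X[...,2]>.085)&(X[...,2]<.12)&(abs(X[...,0]-.476)<.04)&(abs(X[...,1]+.164)<.065)
k,l,st,ce=cv2.connectedComponentsWithStats(m.astype(np.uint8));i=1+np.argmax(st[1:,4])
q=X[l==i];print(st[i],q.min(0),q.max(0),cv2.minAreaRect(q[:,:2].astype(np.float32)))
h=q[q[:,2]>.1];print(np.percentile(h,[0.5,99.5],axis=0),np.polyfit(h[:,1],h[:,0],1))
```

```text
[-0.5247  0.2988  0.3925] [ 0.4755 -0.2589  0.2496] [ 0.0062 -0.0132  0.0011 -0.0003 -0.0014  0.0075]
[ 296   29   54  125 6160] [ 0.4494 -0.2238  0.085 ] [ 0.504  -0.1072  0.109 ] ((0.4764477610588074, -0.1656198501586914), (0.05236058309674263, 0.11580008268356323), 1.9151750802993774)
[[ 0.4587 -0.2226  0.1001]
 [ 0.4947 -0.1092  0.108 ]] [-0.0265  0.4722]
```

View pics/wrist5.png

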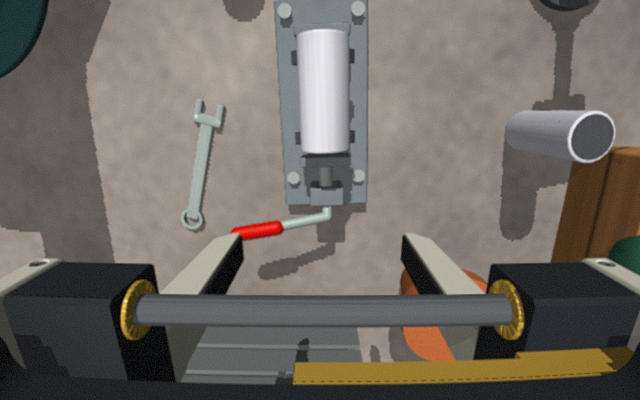

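Run:
```python
from h import *
s=bot.get_state();print(rel(s,(.4762,-.165,.16),down(1.5)),rel(s,(.4762,-.165,.061),down(1.5)))
```

```text
(array([-1.34,  0.07,  0.03]), array([0.0898, 0.0939, 0.0008])) (array([-1.34,  0.07,  0.03]), array([0.1888, 0.0939, 0.0007]))
```

Call:
jog_arm(
  motion=[
    [[-1.3,0,0],[0.03,0.04,0.0007],1],
    [[-1.3,0,0],[0.06,0.08,0.0007],1],
    [[-1.3,0,0],[0.08,0.094,0.0007],1],
    [[-1.3,0,0],[0.08,0.094,0.0007],1],
    [[-1.3,0,0],[0.08,0.094,0.0007],1],
    [[-1.3,0,0],[0.11,0.094,0.0007],1],
    [[-1.3,0,0],[0.14,0.094,0.0007],1],
    [[-1.3,0,0],[0.17,0.094,0.0007],1],
    [[-1.3,0,0],[0.189,0.094,0.0007],1],
    [[-1.3,0,0],[0.189,0.094,0.0007],1],
    [[-1.3,0,0],[0.189,0.094,0.0007],1],
    [[-1.3,0,0],[0.189,0.094,0.0007],1],
  ],
)

```text
time_s: 10.87
eef_pos: [0.4772, -0.1655, 0.0632]
ee_rot: [-0.021, 1.567, 0.019]
ft_force: [0.6, -0.2, 0.8]
finger_gap: 0.0932
```

Run:
```python
from h import *
s=bot.get_state();print(s['ft_force'],s['eef_pos'],rel(s,(.4762,-.165,.061),down(1.5)))
p,d=bot.camera('wrist');save('','wrist6',p)
```

```text
[ 0.6392 -0.1946  0.7772] [ 0.4772 -0.1655  0.0632] (array([-0.03,  0.21,  0.1 ]), array([ 0.0022,  0.0006, -0.001 ]))
```

View pics/wrist6.png

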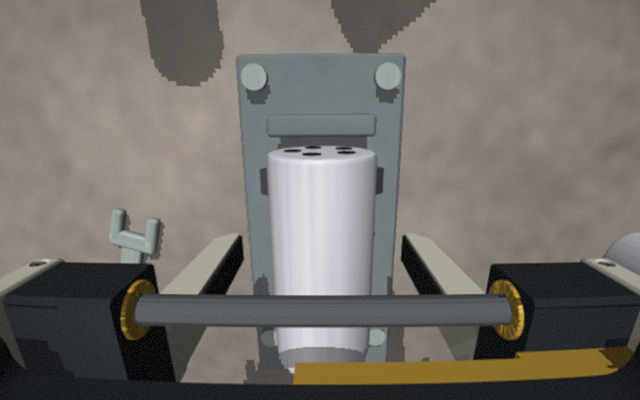

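Call:
jog_arm(
  motion=[
    [[0,0,0],[0.002,0,0],1],
    [[0,0,0],[0.002,0,0],0.6],
    [[0,0,0],[0.002,0,0],0.5],
    [[0,0,0],[0.002,0,0],0.4],
    [[0,0,0],[0.002,0,0],0.3],
    [[0,0,0],[0.002,0,0],0.3],
    [[0,0,0],[0.002,0,0],0.3],
    [[0,0,0],[0.002,0,0],0.3],
    [[0,0,0],[0.002,0,0],0.3],
    [[0,0,0],[0.002,0,0],0.3],
    [[0,0,0],[0.002,0,0],0.3],
  ],
)

```text
time_s: 11.83
eef_pos: [0.4773, -0.1655, 0.0612]
ee_rot: [-0.021, 1.567, 0.019]
ft_force: [0.4, 0.3, -0.8]
finger_gap: 0.0524
```

Call:
jog_arm(
  motion=[
    [[0,0,0],[-0.005,0,0],0.3],
    [[0,0,0],[-0.015,0,0],0.3],
    [[0,0,0],[-0.03,0,0],0.3],
    [[0,0,0],[-0.05,0,0],0.3],
    [[0,0,0],[-0.08,0,0],0.3],
    [[0,0,0],[-0.11,0,0],0.3],
    [[0,0,0],[-0.14,0,0],0.3],
    [[0,0,0],[-0.17,0,0],0.3],
    [[0,0,0],[-0.185,0,0],0.3],
    [[0,0,0],[-0.19,0,0],0.3],
    [[0,0,0],[-0.19,0,0],0.3],
  ],
)

```text
time_s: 12.75
eef_pos: [0.4767, -0.1653, 0.2519]
ee_rot: [-0.022, 1.565, 0.018]
ft_force: [0.4, -0.3, -1.1]
finger_gap: 0.0522
```

Run:
```python
from h import *
s=bot.get_state();print(s['ft_force'],s['eef_pos'],s['joints'],s['finger_gap'])
for n in ['side','top','wrist']:
    p,d=bot.camera(n);save('',n+'7',p);np.savez(n+'7.npz',p=p,d=d,s=np.r_[s['eef_pos'],s['ee_rot']])
print(rel(s,(.40,.0,.25),down(-77)))
```

```text
[ 0.4152 -0.2925 -1.1365] [ 0.4767 -0.1653  0.2519] [-0.3842 -0.2706  1.753  -0.0001  1.6535 -0.4098] 0.05216392610067808
(array([78.47,  0.35, -0.09]), array([ 0.0012,  0.1672, -0.0725]))
```

View pics/side7.png

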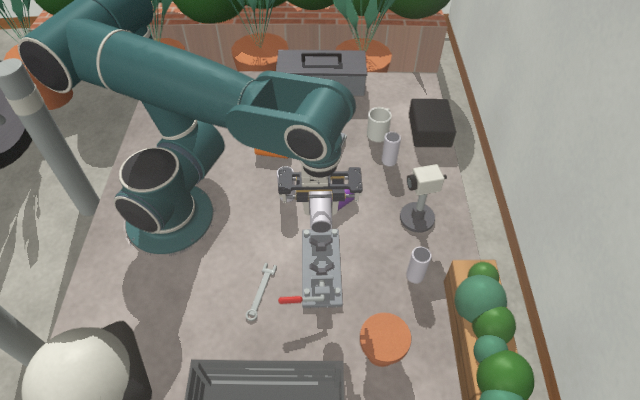

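View pics/wrist7.png

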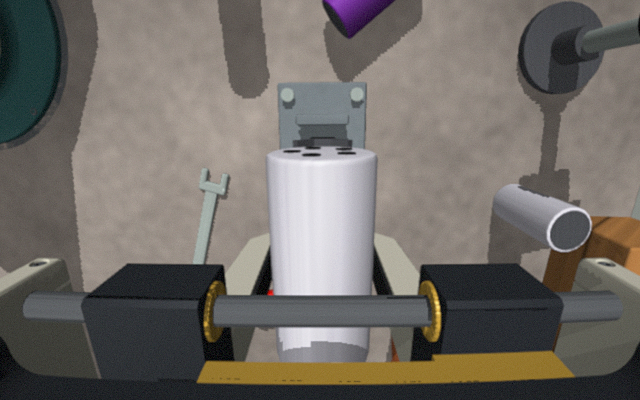

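Run:
```python
from h import *
s=bot.get_state()
print(rel(s,(.48,-.1,.34),down(-77)),rel(s,(.65,-.03,.34),down(-77)))
```

```text
(array([78.47,  0.12, -0.03]), array([-0.0908,  0.0648,  0.0057])) (array([78.47,  0.12, -0.03]), array([-0.0905,  0.1304,  0.1774]))
```

Call:
jog_arm(
  motion=[
    [[7,0,0],[-0.02,0.01,0.001],0.3],
    [[14,0,0],[-0.04,0.02,0.002],0.3],
    [[21,0,0],[-0.06,0.03,0.003],0.3],
    [[28,0,0],[-0.08,0.04,0.004],0.3],
    [[35,0,0],[-0.091,0.05,0.005],0.3],
    [[42,0,0],[-0.091,0.06,0.006],0.3],
    [[49,0,0],[-0.091,0.065,0.03],0.3],
    [[56,0,0],[-0.091,0.08,0.06],0.3],
    [[63,0,0],[-0.091,0.09,0.09],0.3],
    [[70,0,0],[-0.091,0.11,0.12],0.3],
    [[77,0,0],[-0.091,0.12,0.15],0.3],
    [[78.5,0,0],[-0.091,0.13,0.177],0.3],
  ],
)

```text
time_s: 13.9
eef_pos: [0.651, -0.0293, 0.3381]
ee_rot: [1.045, 1.305, -1.047]
ft_force: [-0.1, -1.1, 0.1]
finger_gap: 0.0523
```

Call:
jog_arm(
  motion=[
    [[0,0,0],[0,0,0],0.3],
    [[0,0,0],[0,0,0],0.3],
    [[0,0,0],[0,0,0],0.3],
  ],
)

```text
time_s: 14.15
eef_pos: [0.6506, -0.0294, 0.3365]
ee_rot: [1.044, 1.308, -1.048]
ft_force: [-0.2, -0.7, -0.3]
finger_gap: 0.0522
```

Run:
```python
from h import *
s=bot.get_state();print(s['ft_force'],s['eef_pos'],s['joints'],s['finger_gap'],R.from_rotvec(s['ee_rot']).as_matrix())
for n in ['wrist','top','side']:
    p,d=bot.camera(n);save('',n+'8',p);np.savez(n+'8.npz',p=p,d=d,s=np.r_[s['eef_pos'],s['ee_rot']])
```

```text
[-0.2352 -0.6769 -0.2917] [ 0.6506 -0.0294  0.3365] [-0.0839  0.0601  1.3124 -0.0007  1.7724  1.2667] 0.05224641487495517 [[-0.0034  0.9759  0.2183]
 [-0.0004  0.2183 -0.9759]
 [-1.     -0.0034 -0.0003]]
```

View pics/wrist8.png

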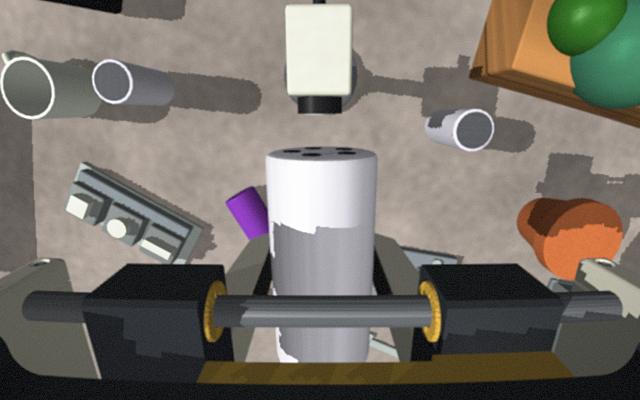

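View pics/side8.png

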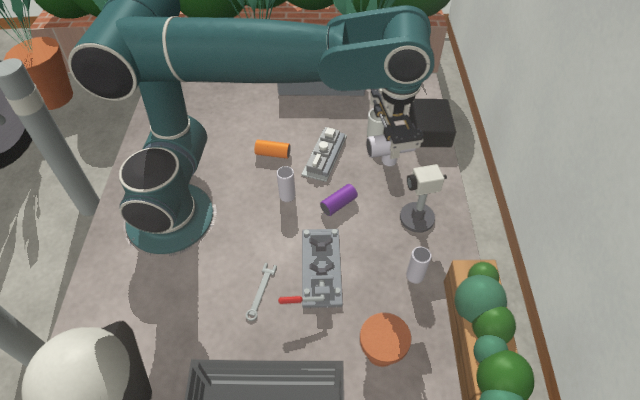

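Run:
```python
from h import *
z=np.load('wrist8.npz');s=dict(eef_pos=z['s'][:3],ee_rot=z['s'][3:]);C=cam('wrist',s);p,d=z['p'],z['d'];X=cloud(C,d)
hsv=cv2.cvtColor(p,cv2.COLOR_RGB2HSV)
print('bench z',[X[v,u] for u,v in [(400,130),(250,50),(420,30)]])
reg=(X[...,0]>.7)&(X[...,0]<.86)&(abs(X[...,1])<.06)&(X[...,2]>.19)&(X[...,2]<.24)
w=reg&(hsv[...,2]>150); q=X[w]
r=cv2.minAreaRect(q[:,:2].astype(np.float32));print('box',r,np.percentile(q[:,2],[5,50,95]))
uv=np.argwhere(w)[:,::-1].astype(np.float32); r2=cv2.minAreaRect(uv);print(r2); 
c=cv2.boxPoints(r2);print('corners on z.213',onz(C,c,.213),'center',onz(C,[r2[0]],.213))
dk=reg&(hsv[...,2]<70)&(X[...,2]>.2-.03);q=X[dk];print('barrel',q.min(0),q.max(0),len(q))
dk=(hsv[...,2]<60)&(np.mgrid[:400,:640][0]<116)&(np.mgrid[:400,:640][0]>96)&(abs(np.mgrid[:400,:640][1]-320)<26)
q=X[dk];print('barrel2',np.percentile(q,[1,50,99],axis=0),len(q));yy,xx=np.where(dk);print(xx.min(),xx.max(),yy.min(),yy.max())
t=q[q[:,2]>np.percentile(q[:,2],80)];print('barrel ridge',t.mean(0))
a=np.radians(13);ex=np.array([np.cos(a),np.sin(a)]);print('front along ex',(q[:,:2]@ex).min(),(X[w][:,:2]@ex).min(),(X[w][:,:2]@ex).max())
# can in tool frame
Rt=R.from_rotvec(s['ee_rot']).as_matrix();Y=(X-s['eef_pos'])@Rt
m=(abs(Y[...,2])<.03)&(Y[...,0]<0.0)&(Y[...,0]>-.06)&(Y[...,1]>-.1)&(Y[...,1]<.1)
k,l,st,ce=cv2.connectedComponentsWithStats(m.astype(np.uint8))
for i in range(1,k):
  if st[i,4]>300:
    q=Y[l==i];print('can tool',st[i],np.percentile(q,[.5,50,99.5],axis=0))
    f=q[(q[:,1]>.015)&(q[:,1]<.054)]
    # ridge per y bin
    for y0 in np.arange(.015,.055,.01):
        g=f[(f[:,1]>=y0)&(f[:,1]<y0+.01)]; 
        if len(g): print(y0,g[:,0].min(),np.percentile(g[:,0],5),g[:,2].min(),g[:,2].max())
```

```text
bench z [array([ 0.7253, -0.1413, -0.0005]), array([0.7902, 0.1122, 0.0018]), array([ 0.8731, -0.1294,  0.0022])]
box ((0.7752830386161804, 0.0013733580708503723), (0.07381558418273926, 0.05739457160234451), 12.256339073181152) [0.2121 0.2137 0.215 ]
((318.5, 49.0), (67.0, 90.0), 0.0)
corners on z.213 [[ 0.7329  0.0223  0.213 ]
 [ 0.8047  0.0364  0.213 ]
 [ 0.8169 -0.0187  0.213 ]
 [ 0.7459 -0.0362  0.213 ]] center [[0.7759 0.0011 0.213 ]]
barrel [ 0.7197 -0.0313  0.19  ] [0.8211 0.0143 0.2086] 672
barrel2 [[ 0.7211 -0.0302  0.1894]
 [ 0.7313 -0.0128  0.2033]
 [ 0.7413  0.011   0.2081]] 593
298 341 97 113
barrel ridge [ 0.731  -0.0098  0.212 ]
front along ex 0.7022046024215794 0.7187670240514137 0.7928936517641529
can tool [  245   147   152   148 17044] [[-0.0576 -0.009  -0.0292]
 [-0.042   0.0279  0.0002]
 [-0.0077  0.0581  0.0292]]
0.015 -0.04675067790798084 -0.04565944290585464 -0.025906159943344078 0.02644228691550999
0.025 -0.0468071595407367 -0.04563453091617839 -0.026087449124615848 0.026359969481147025
0.035 -0.047137996951031 -0.04562788391814895 -0.026091061670936607 0.026243402123619797
0.045000000000000005 -0.046970257013258306 -0.04570848135658184 -0.026186724622876696 0.026112184626224378
can tool [ 276  327   94   35 3156] [[-0.0462 -0.0523 -0.0246]
 [-0.0424 -0.0341  0.0011]
 [-0.0247 -0.0215  0.0263]]
```

Run:
```python
from h import *
s=bot.get_state()
print(rel(s,(.5682,-.0446,.335),down(-77.3)),rel(s,(.5682,-.0446,.1655),down(-77.3)))
```

```text
(array([-0.15,  0.03,  0.04]), array([ 0.0035, -0.0833, -0.0033])) (array([-0.15,  0.03,  0.04]), array([ 0.173 , -0.0832, -0.0034]))
```

Call:
jog_arm(
  motion=[
    [[0,0,0],[0,-0.02,-0.001],0.3],
    [[0,0,0],[0,-0.05,-0.002],0.3],
    [[0,0,0],[0.0,-0.083,-0.0033],0.3],
    [[0,0,0],[0.0,-0.083,-0.0033],0.3],
    [[0,0,0],[0.02,-0.083,-0.0033],0.3],
    [[0,0,0],[0.05,-0.083,-0.0033],0.3],
    [[0,0,0],[0.08,-0.083,-0.0033],0.3],
    [[0,0,0],[0.11,-0.083,-0.0033],0.3],
    [[0,0,0],[0.14,-0.083,-0.0033],0.3],
    [[0,0,0],[0.165,-0.083,-0.0033],0.3],
    [[0,0,0],[0.173,-0.083,-0.0033],0.3],
    [[0,0,0],[0.173,-0.083,-0.0033],0.3],
  ],
)

```text
time_s: 15.3
eef_pos: [0.5675, -0.0448, 0.164]
ee_rot: [1.045, 1.307, -1.049]
ft_force: [-0.5, -0.6, -0.3]
finger_gap: 0.0523
```

Run:
```python
from h import *
s=bot.get_state();print(s['eef_pos'],s['qd'],s['finger_gap'],rel(s,(.5682,-.0446,.1655),down(-77.3)))
for n in ['wrist','top','side']:
    p,d=bot.camera(n);np.savez(n+'9.npz',p=p,d=d,s=np.r_[s['eef_pos'],s['ee_rot']])
    if n!='wrist':
        x0,y0=(250,90) if n=='top' else (330,120); p=cv2.resize(p[y0:y0+130,x0:x0+170],None,fx=4,fy=4,interpolation=cv2.INTER_CUBIC)
    save('',n+'9',p)
```

```text
[ 0.5675 -0.0448  0.164 ] [ 0.0011 -0.0182 -0.0595  0.0009  0.0339  0.0032] 0.05228324231112247 (array([-0.17, -0.02,  0.17]), array([-0.0015,  0.0007, -0.0001]))
```

View pics/wrist9.png

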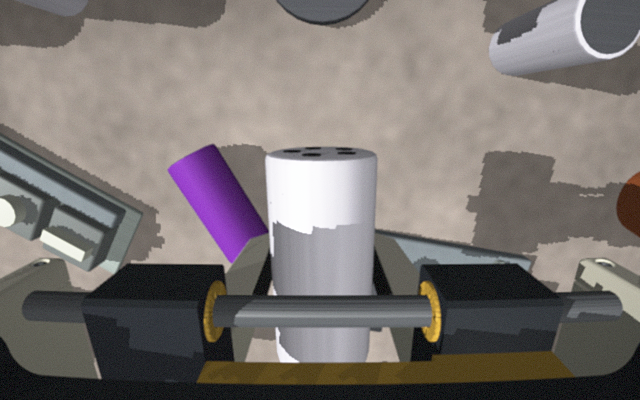

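View pics/side9.png

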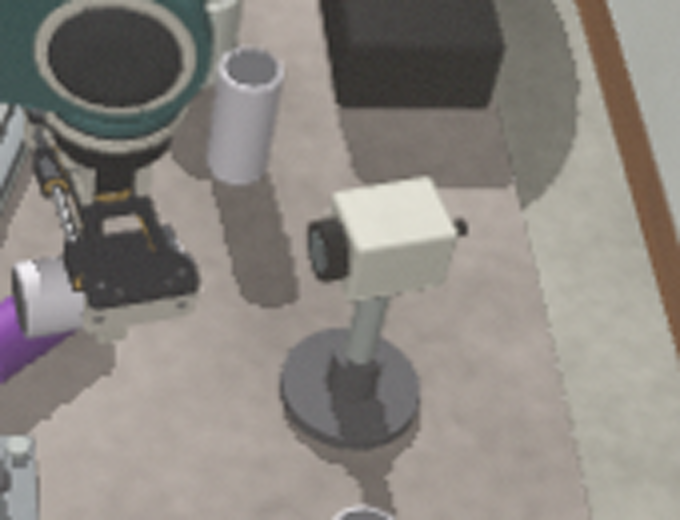

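View pics/top9.png

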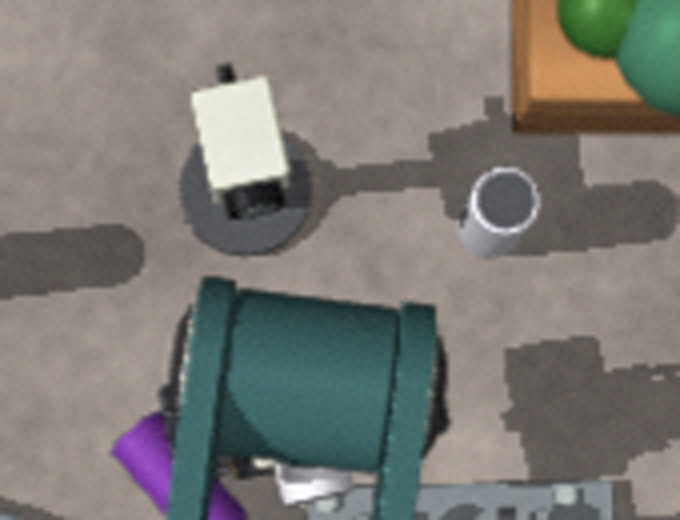

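Run:
```python
from h import *
L=np.array([.7218,-.010,.1848]);print(proj(cam('side'),[L]),proj(cam('top'),[L]))
s=bot.get_state()
z=np.load('wrist9.npz');C=cam('wrist',dict(eef_pos=z['s'][:3],ee_rot=z['s'][3:]));X=cloud(C,z['d'])
Rt=R.from_rotvec(z['s'][3:]).as_matrix();Y=(X-z['s'][:3])@Rt
hsv=cv2.cvtColor(z['p'],cv2.COLOR_RGB2HSV)
m=(hsv[...,2]<60);m[:145]=0;m[160:]=0;m[:,:275]=0;m[:,370:]=0
k,l,st,ce=cv2.connectedComponentsWithStats(m.astype(np.uint8))
for i in range(1,k):
    if st[i,4]>5: print(ce[i],st[i,4],np.median(Y[l==i],axis=0))
print('now',s['eef_pos'],s['qd'],rel(s,(.5682,-.0446,.1655),down(-77.3)))
z=np.load('side9.npz');save('','side9l',cv2.resize(z['p'][160:205,395:440],None,fx=12,fy=12,interpolation=cv2.INTER_CUBIC))
```

```text
[[407.9179 183.0009]] [[313.8023 142.1577]]
[312.5 148. ] 14 [-0.0087  0.0581 -0.0042]
[343.2222 148.4815] 27 [-0.0115  0.0582  0.0112]
[291.9667 150.5333] 30 [-0.0202  0.058  -0.0137]
[311.     154.2439] 41 [-0.033   0.0581 -0.0042]
[346.2424 152.5152] 33 [-0.0289  0.0582  0.0115]
now [ 0.5691 -0.0449  0.1677] [ 0.0016 -0.0026 -0.004  -0.0004 -0.0013  0.0024] (array([-0.16,  0.08, -0.11]), array([ 0.0022, -0.0008, -0.0005]))
```

View pics/side9l.png

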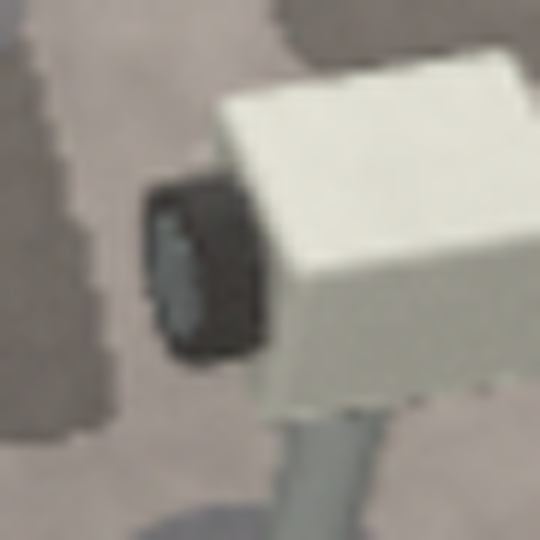

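Call:
jog_arm(
  motion=[
    [[0,0,0],[0.003,-0.0003,-0.0004],0.3],
    [[0,0,0],[0.003,-0.0003,-0.0004],0.3],
    [[0,0,0],[0.003,-0.0003,-0.0004],0.3],
    [[0,0,0],[0.003,-0.0003,-0.0004],0.3],
    [[0,0,0],[0.003,-0.0003,-0.0004],0.3],
    [[0,0,0],[0.003,-0.0003,-0.0004],0.3],
    [[0,0,0],[0.003,-0.0003,-0.0004],0.3],
    [[0,0,0],[0.003,-0.0003,-0.0004],0.3],
    [[0,0,0],[0.003,-0.0003,-0.0004],0.3],
    [[0,0,0],[0.003,-0.0003,-0.0004],0.3],
  ],
)

```text
time_s: 16.28
eef_pos: [0.5687, -0.0446, 0.1647]
ee_rot: [1.047, 1.303, -1.046]
ft_force: [-0.1, -0.9, -0.3]
finger_gap: 0.0524
```

Run:
```python
from h import *
s=bot.get_state();print(s['eef_pos'],s['qd'],s['ft_force'],s['finger_gap'],rel(s,(.5687,-.0445,.1645),down(-77.3)))
```

```text
[ 0.5687 -0.0446  0.1647] [ 0.0002  0.001   0.0011 -0.      0.0012  0.0023] [-0.0666 -0.8659 -0.3442] 0.05241170342969163 (array([-0.16,  0.08, -0.1 ]), array([ 0.0002, -0.    , -0.0001]))
```

Run:
```python
from h import *
print(bot.sign_off())
```

```text
the job is handed in; nothing more can be done
None
```

I pressed the keys in the order round, square, long narrow. Then I lifted the can out of the clamp and handed in at about 16.3 s, still holding it in front of the lens.

**Keys:** Each key was pushed to its stop. The fingertips reached 44 to 45 mm height, with 13 to 22 N at the end of each press. Pictures showed the round and square keys up again before the next press. I did not check that the long narrow key had come up after I left it.

**Last checks:**
- The arm was still, the fingers were at 52.4 mm on the can, and the wrist force was about 1 N.
- The TCP was within 0.3 mm and 0.2° of its target pose.
- By my measurements the base is about 10 cm from the lens, centred on it, with the holes facing it and the can level.

**Where the measurements disagreed:**
- **Distance:** the side camera put the lens about 2 to 5 mm further back than the other two cameras did. I trusted those two and allowed 1 mm for the difference.
- **Facing angle:** the direction the camera faces measured 12.3° to 13.4° across the views. The can is held at 12.5°.
- **Height:** two measurements of the can's axis height in the gripper differed by about 1 mm, and I used a value between them.

The loose cans, mug, wrench and pot were never touched, and the inspection camera was not bumped as far as the pictures and forces show.

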